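Close down a model railway rental bay

TASK

The rental session is over: switch the bay off by pulling the black power key straight up out of the socket of the controller, and put it in the grey tray. Only once the key is out, stand every model (railcar, tank wagon, little station building - those that are there) upright on the floor of the same tray. Stack the closed train cases that are lying about squarely on top of the bottom case on its black stand, centred and in line with it, the largest lowest and the smallest on top; leave everything else on the counter where it is.

Things in the scene. Friction and masses are not known exactly. Their poses are not given: they have to be found in the camera images.
- controller: teal hand controller, 130 (its x) x 110 (y) x 55 mm high, fixed to the counter, with a black speed knob (16 mm high) on the half towards its -x and the key's socket on the half towards its +x; origin at the centre of its underside
- socket (a point): middle of the socket's mouth, in the flat top of the controller (55 mm above the counter); x, y as the controller's
- key: black power key: a flat handle 12 mm thick (its x), 36 mm wide (y) and 30 mm high, with a stem 20 x 10 mm reaching 20 mm down below it; origin in the middle of the handle's underside, where stem and handle meet. At the start the stem is fully in the socket, the handle stands on the controller's top; sprung jaws hold it and let go after about 10 mm of a straight upward pull of about 10 N
- key_grip (a point): middle of the key's handle, 18 mm above its underside
- tray: grey open plastic tray, outside 190 (its x) x 220 (y) x 42 mm high, walls and floor 5 mm thick, fixed; origin at the centre of its underside
- base_case: bottom case: a cardboard train case 170 (its x) x 70 (y) x 40 mm on a black stand 195 x 92 x 10 mm, both fixed to the counter; origin at the centre of the stand's underside
- base_top (a point): centre of the top of the bottom case, 50 mm above the counter; x along its length
- case_l: closed large train case, a plain cardboard carton with a clear window in its lid: 150 mm long (its x), 64 mm wide (y), 36 mm high, lying flat, loose; origin at the centre of its underside, z up. May be absent
- case_m: closed medium train case, a plain cardboard carton with a clear window in its lid: 124 mm long (its x), 56 mm wide (y), 36 mm high, lying flat, loose; origin at the centre of its underside, z up. May be absent
- case_s: closed small train case, a plain cardboard carton with a clear window in its lid: 98 mm long (its x), 48 mm wide (y), 36 mm high, lying flat, loose; origin at the centre of its underside, z up. May be absent
- railcar: model railcar, maroon, 92 mm long (its x), 30 mm wide (y), 41 mm high with slab sides from 10 to 38 mm, on its wheels; origin at the centre of its underside, z up. May be absent
- tanker: model tank wagon: a grey horizontal tank of 27 mm diameter, its axis 26.5 mm above the wheels' underside, on a black frame 88 mm long (its x) and 26 mm wide (y), 43 mm high; origin at the centre of its underside, z up. May be absent
- house: model station building: walls 56 (its x) x 38 mm (y), upright from 4 to 32 mm, on a foot plate 64 x 44 x 4 mm, gable roof with its ridge along x and 46 mm high; origin at the centre of its underside, z up. May be absent
- pine: bystander: model pine tree, 60 mm high, on a round foot 30 mm wide, to one side of the bottom case; origin at the centre of its underside
- oil: bystander: small oil bottle, 24 mm wide, 55 mm high, on the other side of the bottom case; origin at the centre of its underside
- driver: bystander: screwdriver lying beyond the cases, 150 mm long along its x
- paint: bystander: paint jar, 36 mm wide, 45 mm high, on the robot's side of the models
- signal: bystander: model light signal on a 20 mm foot, 73 mm high, beyond the cases
Not all that is in view belongs to the job. Leave any blue or purple look-alike of the base_case alone.

How it is judged:
By the outcome, as a careful person would: the job done as asked, in the order asked, and still so for the second after the job is handed in, with the robot touching nothing.
Of railcar, tanker, house only 2 to 3 are there at a start; the rules pass over those that are not, and their reading is None.
Of case_l, case_m, case_s only 2 to 3 are there at a start; the rules pass over those that are not, and their reading is None.
At some moment in a run one of railcar, tanker, house may be knocked a few centimetres aside while the robot is not near it.
It also fails if it takes over 210 s, if anything falls off the work surface, if the arm or the gripper's body presses on something with over 40 N, if the wrist force passes 120 N, or if a joint passes its speed limit or range.

ROBOT

A 6-joint arm with a two-finger parallel gripper is mounted at the origin on the work surface. World frame = base frame: x ahead of the robot, y to its left, z up, the work surface at z = 0. Lengths are in mm, angles in rad, forces in N, time in s.
With the tool pointing down it reaches from about 425 to 1125 mm from the base axis. Payload 14.9 kg.
Tool frame: the origin (TCP) lies midway between the tips of the shut fingers; the grasp point (between the pads) lies 19 mm behind it; z points along the fingers, y is the line along which they close (so a half turn about z gives the same grasp; the last joint's range is limited). The gripper opens to 91 mm and grips with 3 to 60 N. Pads are 32 mm wide; open, the fingers measure 118 mm over their backs; the gripper's body (76 mm by 178 mm) begins 60 mm behind the grasp point.
Start: joints at [1.118, 0.379, 1.734, -0, 1.028, -0.033], TCP at [285.313, 639.23, 213.932] pointing down, gripper open.
Joint ranges: [-2.77, 2.77], [-0.74, 2.19], [0, 2.66], [-1.06, 4.2], [0.31, 2.87], [-3.08, 3.08]. Speed limits (rad/s): [1.89, 1.89, 2.39, 3.14, 3.14, 3.14].

INTERFACE

Orientations are given as a unit quaternion [x, y, z, w].
In Python, from rig import env gives the robot as it stands. The module is installed in compiled form; this text tells all that it offers.
- The arm moves only by the shell command python3 -m handwheel 'ROWS' [OPENING] [FORCE]. ROWS is JSON, a list of rows, each an object with "slide": the shift along the tool's x, y, z normalised to -1 to 1, where 1 is 2.5 cm, a list of three; "rot": the turn, a rotation vector about the tool's x, y, z normalised to -1 to 1, where 1 is 0.15 rad, a list of three. In form: [{"slide": [dx, dy, dz], "rot": [wx, wy, wz]}, ...]. A call has 1 to 12 rows; each row shifts and turns the commanded pose from where the row before left it, along the tool's axes as they then stand; what a row does not reach is not made up. A row lasts 1/10 s, in which the tool goes at most 50 mm and 8.59 degrees, less where a joint would pass 70% of its speed; a pose out of reach is approached as far as the arm can. A call with a number of a shift or a turn outside -1 to 1 is refused whole. A call with a gripper value outside its range is refused whole. OPENING is the finger opening in mm, from 0 to 91.2, set as the call begins (- or left out, the last holds). The fingers move at their own pace and stop on an object; FORCE is the grip in N (left out, the last holds). Time passes only in rows, so rows that do not move let the fingers close. It gives the time, the measured TCP pose, the force, the opening and the grip force at its end, in the units of the state.
- env.state(): the state, without advancing time (a new reading comes with each control period).
- env.camera(name): name is "scene" or "top" or "wrist"; returns the picture (384x512x3 uint8, red, green, blue); there is no depth.
- env.calibration(name): a dict with "vfov" (degrees; the focal length in pixels is half the picture's height over the tangent of half this angle, whatever the lens; pixels are square), "cx", "cy" (the principal point, pixels), "xyz" and "attitude" of the camera in the world. Camera axes: x right, y up, looking along -z (the intrinsics and any distortion apply to the point x, -y, -z); pixel columns grow to the right and rows downward; lengths in mm; the calibration is good to about 2 mm. A picture is of the moment at which its call begins: read the wrist's pose just before it. calibration takes no time and is no camera call; for the wrist camera it gives the pose at the moment of the call.
- env.hand_in(): hands the job in; it is judged then, once.
Trained networks look in the newest picture that a camera, given by its name, has taken for a name from the list of things; names that differ only in an ending like _2 or _b are one class to them, and where a whole thing is asked for, a point or a joint stands for the part that bears it (a point fixed in the world has none). Each returns a list of dicts, best first, with "score" (0 to 1); they miss things now and then, are a little off and sometimes report something else, mostly with a low value. They report only what shows in the picture. A call takes as long as a camera call. They do not tell look-alikes from the thing itself.
- env.cut_out(camera, thing): "pixels" (384x512 bool, what is visible of it) and "uv" ([column, row] in pixels, amid what is visible of it).
The state is a dict: "clock": time; "joints": joint angles; "joint_vel": joint speeds; "joint_efforts": joint torques, N m; "eef_pos": TCP position; "orientation": TCP orientation; "contact_force": force on the tool from outside, world axes, zero at the start; "wrist_torque": the same for the moment, N m; "width": finger opening in mm; "grip_force": force on a finger pad.
Only numpy, scipy, OpenCV 4.12 (cv2) and the standard library are available. Lean on these libraries where they do the work, as an engineer would, in place of code of your own. Each camera call takes 0.05 s, during which the arm holds its last target. There are 200 camera calls.

## Working session

There is one attempt and no reset: what is moved stays moved. The work goes in short steps, Python scripts to look and compute and a shell command to move; the robot and the scene stay as the last step left them, time stands still between calls to the robot, and variables do not carry over. Pictures are saved under pics/ and viewed, at most 14 in all, crops included, and the job is handed in when it is done.

```bash
mkdir -p pics; ls
cat > h.py <<'E'
import numpy as np, cv2
from rig import env
from scipy.spatial.transform import Rotation as R
NAMES="controller key tray base_case case_l case_m case_s railcar tanker house pine oil driver paint signal".split()
def snap(cam,fn=None):
    c=env.calibration(cam); im=env.camera(cam)
    if fn: cv2.imwrite('pics/'+fn,im[:,:,::-1])
    return im,c
def ray(c,uv):
    f=192/np.tan(np.radians(c['vfov'])/2)
    d=np.array([(uv[0]-c['cx'])/f,-(uv[1]-c['cy'])/f,-1.])
    a=np.array(c['attitude']); 
    r=R.from_quat(a) if a.size==4 else R.from_matrix(a.reshape(3,3))
    return np.array(c['xyz'],float), r.apply(d)
def atz(c,uv,z):
    o,d=ray(c,uv); return o+d*(z-o[2])/d[2]
E
python3 - <<'E'
from h import *
print(env.state())
for n in ['scene','top','wrist']:
    im,c=snap(n,n+'0.png'); print(n,c)
a=[cv2.imread('pics/%s0.png'%n) for n in ['scene','top']]
E
```

```text
pics
{'clock': 0.0, 'joints': array([ 1.11767072e+00,  3.79416368e-01,  1.73478083e+00, -1.65268474e-05,
        1.02845248e+00, -3.33272206e-02]), 'joint_vel': array([ 1.32553447e-03,  7.45236535e-05,  2.70833962e-03,  2.43695806e-04,
       -9.75806195e-04,  1.14905287e-03]), 'joint_efforts': array([-2.51083811e-04, -7.63714314e+01, -4.34369946e+01,  6.49438309e-02,
        4.24060074e-02, -8.69836640e-05]), 'eef_pos': array([285.16035748, 638.86072903, 213.28275737]), 'orientation': array([ 2.08357102e-01,  9.78052677e-01, -5.14664438e-04, -1.20418394e-04]), 'contact_force': array([0.14834856, 0.22235198, 0.69944733]), 'wrist_torque': array([ 0.00317401, -0.03480368,  0.01154959]), 'grip_force': 0.0, 'width': 91.21148772793676}
scene {'vfov': 50.98798545810695, 'cx': 253.67414417824148, 'cy': 192.3096369711844, 'xyz': array([1153.63367295, -259.40170815,  898.91943573]), 'attitude': array([0.28541068, 0.18915165, 0.52239954, 0.78093605])}
top {'vfov': 53.098417670367894, 'cx': 247.73736954792588, 'cy': 186.26929874093676, 'xyz': array([ 376.54625227,   -1.58362811, 1189.65797583]), 'attitude': array([ 0.03799016, -0.03703971, -0.70137386,  0.71081609])}
wrist {'vfov': 63.45823813898028, 'cx': 258.7082005230427, 'cy': 190.54391979028347, 'xyz': array([221.20330337, 667.38871687, 384.22710996]), 'attitude': array([-0.10735015, -0.06883527,  0.53960372,  0.83220519])}
```

View pics/top0.png

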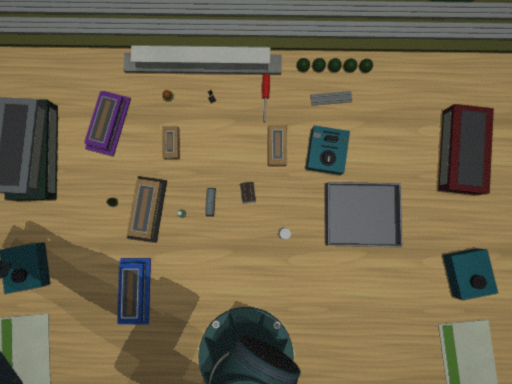

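View pics/scene0.png

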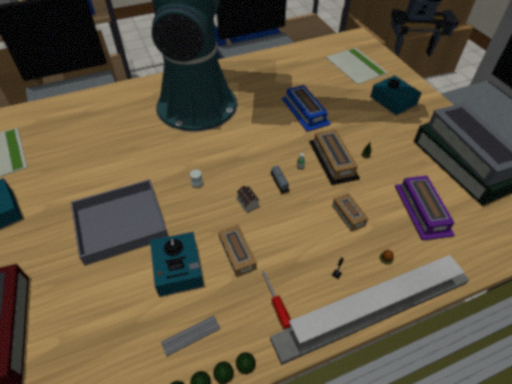

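Run:
```python
from h import *
for n in ['top','scene']:
    im,c=snap(n)
    for t in NAMES:
        for r in env.cut_out(n,t)[:3]:
            p=r['pixels']
            if r['score']<.2: continue
            cnt=np.argwhere(p)[:,::-1].astype(np.float32)
            b=cv2.minAreaRect(cnt)
            print(n,t,round(r['score'],2),np.round(r['uv']),p.sum(),np.round(b[0]),np.round(b[1]),round(b[2]),np.round(atz(c,b[0],30)))
```

```text
top controller 0.78 [324. 150.] 1706 [327. 150.] [40. 47.] 9 [ 616. -242.   30.]
top key 0.67 [214.  95.] 48 [211.  96.] [11.  4.] 81 [781. 120.  30.]
top key 0.62 [326. 138.] 74 [331. 138.] [ 6. 12.] 90 [ 653. -253.   30.]
top tray 0.75 [364. 213.] 4854 [363. 214.] [65. 76.] 90 [ 419. -347.   30.]
top base_case 0.68 [103. 120.] 1935 [106. 123.] [33. 62.] 17 [690. 441.  30.]
top base_case 0.65 [144. 212.] 1884 [146. 209.] [31. 64.] 10 [427. 305.  30.]
top base_case 0.64 [131. 291.] 2111 [133. 291.] [32. 67.] 2 [185. 334.  30.]
top case_l 0.71 [279. 147.] 771 [277. 146.] [41. 18.] 90 [627. -87.  30.]
top case_l 0.71 [170. 144.] 586 [171. 142.] [33. 18.] 90 [632. 238.  30.]
top case_l 0.48 [146. 206.] 1922 [146. 209.] [31. 64.] 9 [427. 307.  30.]
top case_m 0.71 [279. 147.] 771 [277. 146.] [41. 18.] 90 [627. -87.  30.]
top case_m 0.71 [170. 144.] 586 [171. 142.] [33. 18.] 90 [632. 238.  30.]
top case_m 0.48 [146. 206.] 1922 [146. 209.] [31. 64.] 9 [427. 307.  30.]
top case_s 0.71 [279. 147.] 771 [277. 146.] [41. 18.] 90 [627. -87.  30.]
top case_s 0.71 [170. 144.] 586 [171. 142.] [33. 
[... 2203 characters left out ...]
496.  -3.  30.]
scene house 0.54 [337. 270.] 78 [339. 267.] [ 6. 20.] 23 [780. 123.  30.]
scene pine 0.57 [366. 152.] 123 [366. 150.] [ 9. 15.] 11 [455. 409.  30.]
scene oil 0.42 [172. 260.] 2525 [175. 264.] [58. 49.] 79 [ 619. -245.   30.]
scene driver 0.8 [278. 312.] 355 [280. 310.] [37. 11.] 65 [824. -55.  30.]
scene driver 0.56 [173. 263.] 188 [175. 264.] [11. 17.] 76 [ 618. -243.   30.]
scene paint 0.58 [248. 198.] 440 [247. 198.] [27. 19.] 56 [492.  -3.  30.]
scene paint 0.48 [193. 179.] 198 [196. 178.] [17. 12.] 90 [ 368. -112.   30.]
scene signal 0.59 [334. 159.] 1683 [334. 157.] [60. 33.] 63 [445. 303.  30.]
scene signal 0.58 [348. 215.] 837 [349. 212.] [41. 23.] 53 [643. 234.  30.]
```

Candidates in the top image:

| Thing wanted | Chosen (pixel) | Not chosen (pixel) |
|---|---|---|
| Base case | brown one on the black stand (146,209) | blue (134,291), purple (106,123) |
| Controller | (327,150) | teal ones (22,268), (470,273) |
| Key | black block at the +x half (331,138) | knob (328,158), signal (211,96) |

The cases present are M (277,146) and S (171,142). The models present are the tanker (210,202) and the house (247,192); there is no railcar. I'll move the wrist camera over them next.

```bash
cat >> h.py <<'E'
def go(x,y,z,yaw=None):
    """print tool-axis slide units to reach TCP x,y,z and rot units to bring tool y to angle yaw (deg, mod 180)"""
    s=env.state(); r=R.from_quat(s['orientation'])
    d=r.inv().apply(np.array([x,y,z])-s['eef_pos'])/25
    m=r.as_matrix(); cur=np.degrees(np.arctan2(m[1,1],m[0,1]))
    # levelling + yaw
    if yaw is None: yaw=cur
    yaw=cur+(yaw-cur+90)%180-90
    t=np.radians(yaw); Y=np.array([np.cos(t),np.sin(t),0]); Z=np.array([0,0,-1.]); X=np.cross(Y,Z)
    rv=(r.inv()*R.from_matrix(np.c_[X,Y,Z])).as_rotvec()/.15
    print('slide total',np.round(d,2),'rot total',np.round(rv,2),'yaw now',round(cur,1),'pos',np.round(s['eef_pos'],1),'q6',round(s['joints'][5],2),'t',round(s['clock'],1))
E
python3 -m handwheel '[{"slide":[0,0,-0.2],"rot":[0,0,0.96]},{"slide":[0,0,-0.2],"rot":[0,0,0.96]},{"slide":[0,0,-0.2],"rot":[0,0,0.96]},{"slide":[0,0,-0.2],"rot":[0,0,0.96]},{"slide":[0,0,-0.2],"rot":[0,0,0.96]},{"slide":[0,0,-0.2],"rot":[0,0,0.96]},{"slide":[0,0,-0.2],"rot":[0,0,0.96]},{"slide":[0,0,-0.2],"rot":[0,0,0.96]}]' 91 20
python3 -m handwheel '[{"slide":[-0.98,0.55,0],"rot":[0,0,0]},{"slide":[-0.98,0.55,0],"rot":[0,0,0]},{"slide":[-0.98,0.55,0],"rot":[0,0,0]},{"slide":[-0.98,0.55,0],"rot":[0,0,0]},{"slide":[-0.98,0.55,0],"rot":[0,0,0]},{"slide":[-0.98,0.55,0],"rot":[0,0,0]},{"slide":[-0.98,0.55,0],"rot":[0,0,0]},{"slide":[-0.98,0.55,0],"rot":[0,0,0]},{"slide":[-0.98,0.55,0],"rot":[0,0,0]},{"slide":[-0.98,0.55,0],"rot":[0,0,0]},{"slide":[-0.98,0.55,0],"rot":[0,0,0]},{"slide":[0,0,0],"rot":[0,0,0]}]'
python3 - <<'E'
from h import *
go(530,0,250,0)
im,c=snap('wrist','w1.png'); print(c)
def show(c,t,z):
    for r in env.cut_out('wrist',t)[:3]:
        b=cv2.minAreaRect(np.argwhere(r['pixels'])[:,::-1].astype(np.float32))
        P=np.array([atz(c,p,z)[:2] for p in cv2.boxPoints(b)])
        print(t,round(r['score'],2),np.round(b[0]),np.round(P.mean(0)),np.round(P[1]-P[0]),np.round(P[2]-P[1]))
show(c,'case_s',36);show(c,'base_case',40);show(c,'tanker',30);show(c,'house',30)
E
```

```text
clock: 2.55
eef_pos: [285.3, 639.2, 254.2]
orientation: [0.71, 0.705, 0.0, -0.0]
contact_force: [-0.7, -0.1, 0.2]
width: 91.0
grip_force: 0.0
clock: 3.75
eef_pos: [437.4, 367.5, 254.0]
orientation: [0.708, 0.706, 0.0, 0.0]
contact_force: [0.4, 0.5, 0.8]
width: 91.1
grip_force: 0.0
slide total [-14.69   3.75   0.17] rot total [ 0.    0.   -0.02] yaw now -0.2 pos [437.4 367.5 254. ] q6 0.66 t 3.8
{'vfov': 63.45823813898028, 'cx': 258.7082005230427, 'cy': 190.54391979028347, 'xyz': array([438.21413638, 437.84683407, 424.88872118]), 'attitude': array([-1.27509926e-01, -2.66903774e-04, -1.94116880e-03,  9.91835359e-01])}
case_s 0.82 [404. 239.] [633. 268.] [42. -0.] [  3. -26.]
base_case 0.83 [453. 101.] [671. 445.] [15. 84.] [163. -39.]
base_case 0.72 [ 74. 185.] [202. 345.] [185.   4.] [ -6. -89.]
base_case 0.68 [252. 205.] [430. 317.] [17. 91.] [177. -23.]
house 0.27 [244. 287.] [417. 192.] [23. -0.] [ -0. -26.]
```

View pics/w1.png

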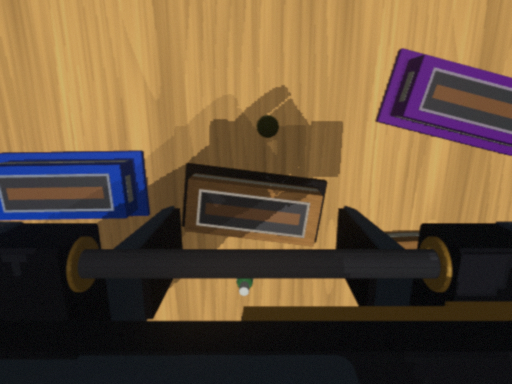

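The wrist view shows the brown base on its black stand at about (255,205), the blue and purple look-alikes, the pine at (268,126) and the oil at (244,285). The gripper hides everything below row 230. I'll fit box silhouettes to the masks over several views.

```bash
cat >> h.py <<'E'
import pickle,os
from scipy.optimize import minimize
def box(lx,ly,z0,z1,cx=0): return np.array([[cx+sx*lx/2,sy*ly/2,z] for sx in(-1,1) for sy in(-1,1) for z in(z0,z1)],float)
cyl=lambda r,L,z:np.array([[s*L/2,r*np.cos(a),z+r*np.sin(a)] for s in(-1,1) for a in np.arange(0,6.28,.4)])
SH={'case_l':[box(150,64,0,36)],'case_m':[box(124,56,0,36)],'case_s':[box(98,48,0,36)],
'base_case':[box(195,92,0,10),box(170,70,10,50)],'tray':[box(190,220,0,42)],'controller':[box(130,110,0,55)],
'house':[box(64,44,0,4),box(56,38,4,32),np.array([[s*30,t,z] for s in(-1,1) for t,z in((-21,30),(21,30),(0,46))],float)],
'tanker':[box(88,26,5,13),cyl(13.5,78,26.5),box(70,22,0,10)],'key':[box(12,36,0,30)],'railcar':[box(92,30,3,38)]}
def proj(c,P):
    f=192/np.tan(np.radians(c['vfov'])/2); r=R.from_quat(c['attitude'])
    q=r.inv().apply(P-c['xyz']); return np.c_[c['cx']+f*q[:,0]/-q[:,2],c['cy']-f*q[:,1]/-q[:,2]]
def render(c,name,p,z=0):
    S=4; m=np.zeros((384*S,512*S),np.uint8); Rz=R.from_euler('z',p[2]).as_matrix()
    for B in SH[name]:
        uv=proj(c,B@Rz.T+[p[0],p[1],z])
        h=cv2.convexHull(uv.astype(np.float32))[:,0]
        cv2.fillConvexPoly(m,np.round(((h+.5)*S-.5)*16).astype(np.int32),255,shift=4)
    return cv2.resize(m,(512,384),interpolation=cv2.INTER_AREA)/255.
def fit(name,views,p0,z=0,yaws=None):
    """views: list of (calib,mask) -> x,y,yaw by silhouette overlap"""
    def cost(p):
        e=0
        for c,m in views:
            g=render(c,name,p,z); e+=np.abs(g-m).sum()/m.sum()
        return e/len(views)
    best=None
    for y in (yaws if yaws is not None else np.arange(0,180,30)):
        a0=np.array([p0[0],p0[1],np.radians(y)])
        o=minimize(cost,a0,method='Nelder-Mead',options=dict(initial_simplex=a0+np.array([[0,0,0],[12,0,0],[0,12,0],[0,0,.3]]),xatol=.05,fatol=1e-4,maxiter=120))
        if best is None or o.fun<best.fun: best=o
    x=best.x; return np.round([x[0],x[1],np.degrees(x[2])%180],1),round(best.fun,3)
def masks(cam,names,tag,fn=None,minscore=.25):
    im,c=snap(cam,fn); out={}
    for n in names:
        out[n]=[(r['score'],r['pixels']) for r in env.cut_out(cam,n)]
    pickle.dump((c,im,out),open('v_%s.pkl'%tag,'wb')); return c,im,out
def pick(o,n,c,xy,z=25,tol=40):
    """mask of class n whose centre back-projects nearest xy"""
    best=None
    for s,m in o[n]:
        u=np.argwhere(m).mean(0)[::-1]; d=np.hypot(*(atz(c,u,z)[:2]-xy))
        if d<tol and (best is None or d<best[0]): best=(d,m)
    return None if best is None else best[1].astype(float)
E
r='{"slide":[0,0,0],"rot":[0,0,0]}'
python3 -m handwheel '[{"slide":[-0.97,0.24,0],"rot":[0,0,0]},{"slide":[-0.97,0.24,0],"rot":[0,0,0]},{"slide":[-0.97,0.24,0],"rot":[0,0,0]},{"slide":[-0.97,0.24,0],"rot":[0,0,0]},{"slide":[-0.97,0.24,0],"rot":[0,0,0]},{"slide":[-0.97,0.24,0],"rot":[0,0,0]},{"slide":[-0.97,0.24,0],"rot":[0,0,0]},{"slide":[-0.97,0.24,0],"rot":[0,0,0]}]'
python3 -m handwheel '[{"slide":[-0.97,0.24,0],"rot":[0,0,0]},{"slide":[-0.97,0.24,0],"rot":[0,0,0]},{"slide":[-0.97,0.24,0],"rot":[0,0,0]},{"slide":[-0.97,0.24,0],"rot":[0,0,0]},{"slide":[-0.97,0.24,0],"rot":[0,0,0]},{"slide":[-0.97,0.24,0],"rot":[0,0,0]},{"slide":[-0.97,0.24,0],"rot":[0,0,0]},{"slide":[-0.97,0.24,0],"rot":[0,0,0]},{"slide":[0,0,0],"rot":[0,0,0]}]' | head -2
python3 -c "
from h import *
masks('wrist',['case_s','tanker','house'],'a','w2.png')"
python3 -m handwheel '[{"slide":[-0.9,0.2,0],"rot":[0,0,0]},{"slide":[-0.9,0.2,0],"rot":[0,0,0]},{"slide":[-0.9,0.2,0],"rot":[0,0,0]},{"slide":[-0.9,0.2,0],"rot":[0,0,0]},{"slide":[-0.9,0.2,0],"rot":[0,0,0]},{"slide":[-0.9,0.2,0],"rot":[0,0,0]},{"slide":[-0.9,0.2,0],"rot":[0,0,0]},{"slide":[0,0,0],"rot":[0,0,0]}]' | head -2
python3 -c "
from h import *
masks('wrist',['case_m','tanker','house'],'b','w3.png')"
python3 -m handwheel '[{"slide":[-1,0.1,0],"rot":[0,0,0]},{"slide":[-1,0.1,0],"rot":[0,0,0]},{"slide":[-1,0.1,0],"rot":[0,0,0]},{"slide":[-1,0.1,0],"rot":[0,0,0]},{"slide":[-1,0.1,0],"rot":[0,0,0]},{"slide":[-1,0.1,0],"rot":[0,0,0]},{"slide":[0,0,0],"rot":[0,0,0]}]' | head -2
python3 - <<'E'
from h import *
masks('wrist',['controller','key','case_m'],'c','w4.png')
masks('top',['controller','key','tray','base_case','case_s','case_m','tanker','house'],'t')
masks('scene',['controller','key','tray','base_case','case_s','case_m','tanker','house'],'s')
V={k:pickle.load(open('v_%s.pkl'%k,'rb')) for k in 'abcts'}
G={'controller':((617,-242),'cts'),'tray':((425,-350),'ts'),'base_case':((430,307),'ts'),'case_s':((632,237),'ats'),'case_m':((627,-87),'bcts'),'tanker':((451,115),'abts'),'house':((482,1),'bts')}
for n,(p,ks) in G.items():
    vs=[]
    for k in ks:
        c,im,o=V[k]
        if n in o:
            m=pick(o,n,c,p,tol=35)
            if m is not None: vs.append((k,c,m))
    for v in vs: print(n,v[0],fit(n,[v[1:]],p))
    if len(vs)>1: print(n,'ALL',fit(n,[v[1:] for v in vs],p))
E
```

```text
clock: 4.8
eef_pos: [484.1, 175.3, 254.0]
orientation: [0.707, 0.707, 0.0, -0.0]
contact_force: [0.6, -0.6, -0.2]
width: 90.9
grip_force: 0.0
clock: 5.7
eef_pos: [532.6, -19.8, 254.0]
clock: 6.7
eef_pos: [567.3, -176.9, 254.0]
clock: 7.6
eef_pos: [581.9, -327.3, 254.0]
controller c (array([ 615.5, -241.7,  171.5]), np.float64(0.073))
controller t (array([ 613.9, -239.8,  171.6]), np.float64(0.084))
controller s (array([ 614.2, -241. ,  171.9]), np.float64(0.099))
controller ALL (array([ 615. , -241.1,  171.8]), np.float64(0.092))
tray s (array([ 422.3, -347.8,    0. ]), np.float64(0.369))
base_case t (array([428.3, 312.2, 172.5]), np.float64(0.028))
base_case s (array([427.8, 311. , 173.1]), np.float64(0.06))
base_case ALL (array([428. , 311.9, 172.7]), np.float64(0.045))
case_s t (array([633.8, 241.9,   2.1]), np.float64(0.074))
case_s s (array([633.6, 241.9,   1.6]), np.float64(0.102))
case_s ALL (array([633.9, 242.1,   2.1]), np.float64(0.089))
case_m b (array([631. , -88.7,   0.7]), np.float64(0.027))
case_m t (array([ 6.292e+02, -8.770e+01,  4.000e-01]), np.float64(0.023))
case_m s (array([631.3, -87.3,   0.9]), np.float64(0.074))
case_m ALL (array([630.3, -88. ,   0.8]), np.float64(0.056))
tanker a (array([454.3, 114.1, 177.4]), np.float64(0.081))
tanker t (array([452.6, 116.2, 177.2]), np.float64(0.077))
tanker s (array([451.6, 115.4, 177.6]), np.float64(0.124))
tanker ALL (array([452.6, 115.2, 177.5]), np.float64(0.113))
house b (array([4.851e+02, 3.000e-01, 7.400e+00]), np.float64(0.023))
```

View pics/w4.png

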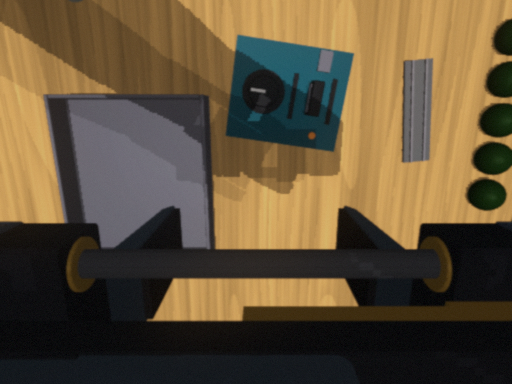

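The controller is at (290,95), with the round knob at (263,90) on its -x half and the key handle at (314,98) between two dark bars at (293,96) and (332,100). I'll check the choice in a close crop.

Run:
```python
from h import *
w=cv2.imread('pics/w4.png')[25:165,215:365]; im=pickle.load(open('v_s.pkl','rb'))[1][:,:,::-1][225:300,135:215]
cv2.imwrite('pics/crop1.png',np.hstack([cv2.resize(w,(430,400),interpolation=cv2.INTER_CUBIC),cv2.resize(im,(370,400),interpolation=cv2.INTER_CUBIC)]))
c,im,o=pickle.load(open('v_c.pkl','rb'))
vs=[]
for k in 'cts':
    c,im,o=pickle.load(open('v_%s.pkl'%k,'rb'))
    for s,m in o['key']:
        u=np.argwhere(m).mean(0)[::-1]; a=atz(c,u,70)[:2]; print(k,round(s,2),np.round(u),m.sum(),np.round(a))
        if np.hypot(*(a-[645,-246]))<15:
            vs.append((c,m.astype(float))); print(fit('key',vs[-1:],(645,-246),55,[-8]))
print(fit('key',vs,(645,-246),55,[-8]))
go(645,-246,150,-8.2)
```

```text
c 0.94 [314.  97.] 490 [ 644. -244.]
(array([ 642.9, -245.1,  168.3]), np.float64(0.148))
t 0.48 [331. 138.] 71 [ 642. -244.]
(array([ 642.4, -243.1,  173.3]), np.float64(0.292))
s 0.59 [175. 264.] 158 [ 642. -244.]
(array([ 642.4, -244.1,  172.6]), np.float64(0.179))
s 0.41 [349. 212.] 774 [666. 213.]
(array([ 642.8, -244.8,  169.7]), np.float64(0.223))
slide total [3.21 2.53 4.16] rot total [0.   0.   0.95] yaw now -0.1 pos [ 581.6 -326.1  254. ] q6 -0.54 t 8.7
```

View pics/crop1.png

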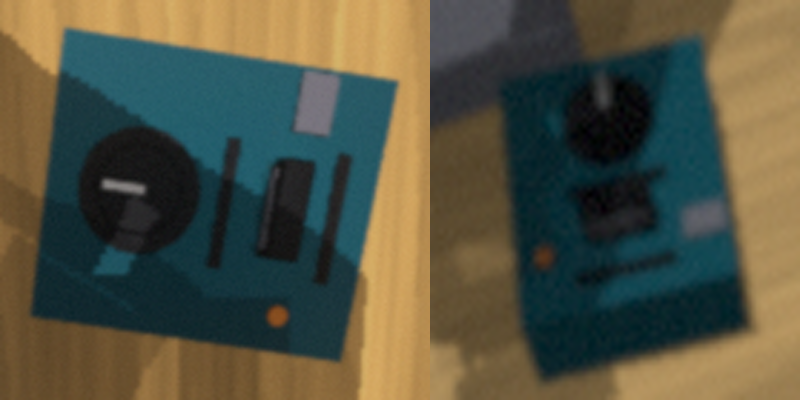

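The crop confirms the key: a raised handle between two flat printed bars, with the knob on the -x side. I'll go above it and then down.

```bash
python3 -m handwheel '[{"slide":[0.65,0.49,0.8],"rot":[0,0,0]},{"slide":[0.65,0.49,0.8],"rot":[0,0,0]},{"slide":[0.65,0.49,0.8],"rot":[0,0,0]},{"slide":[0.65,0.49,0.8],"rot":[0,0,0]},{"slide":[0.65,0.49,0.8],"rot":[0,0,0]},{"slide":[0,0,0],"rot":[0,0,0.95]},{"slide":[0,0,0],"rot":[0,0,0]},{"slide":[0,0,0],"rot":[0,0,0]}]' 28 40
python3 -c "
from h import *
go(642.7,-244.7,62,-8.2)"
```

```text
clock: 9.5
eef_pos: [643.2, -244.8, 153.9]
orientation: [0.755, 0.656, 0.0, 0.0]
contact_force: [-0.6, 0.8, 0.6]
width: 30.4
grip_force: 0.0
slide total [ 0.   -0.02  3.68] rot total [0.   0.   0.02] yaw now -8.0 pos [ 643.2 -244.8  153.9] q6 -0.26 t 9.5
```

Next: down, close, and pull straight up.

```bash
python3 -m handwheel '[{"slide":[0,0,0.92],"rot":[0,0,0]},{"slide":[0,0,0.92],"rot":[0,0,0]},{"slide":[0,0,0.9],"rot":[0,0,0]},{"slide":[0,0,0.9],"rot":[0,0,0]},{"slide":[0,0,0],"rot":[0,0,0]}]'
python3 -m handwheel '[{"slide":[0,0,0],"rot":[0,0,0]},{"slide":[0,0,0],"rot":[0,0,0]},{"slide":[0,0,0],"rot":[0,0,0]},{"slide":[0,0,0],"rot":[0,0,0]},{"slide":[0,0,0],"rot":[0,0,0]},{"slide":[0,0,0],"rot":[0,0,0]}]' 4 40
```

```text
clock: 10.0
eef_pos: [641.4, -244.6, 60.6]
orientation: [0.755, 0.656, -0.001, -0.002]
contact_force: [-0.4, 0.2, -0.5]
width: 27.7
grip_force: 0.0
clock: 10.6
eef_pos: [643.2, -245.1, 64.2]
orientation: [0.756, 0.655, 0.0, 0.0]
contact_force: [-4.5, -0.8, 7.2]
width: 11.8
grip_force: 39.9
```

```bash
python3 -m handwheel '[{"slide":[0,0,-0.16],"rot":[0,0,0]},{"slide":[0,0,-0.16],"rot":[0,0,0]},{"slide":[0,0,-0.16],"rot":[0,0,0]},{"slide":[0,0,-0.16],"rot":[0,0,0]},{"slide":[0,0,-0.2],"rot":[0,0,0]},{"slide":[0,0,-0.3],"rot":[0,0,0]},{"slide":[0,0,-0.4],"rot":[0,0,0]},{"slide":[0,0,-0.7],"rot":[0,0,0]},{"slide":[0,0,-0.8],"rot":[0,0,0]},{"slide":[0,0,-0.8],"rot":[0,0,0]},{"slide":[0,0,0],"rot":[0,0,0]}]'
python3 -c "
from h import *
c,im,o=masks('scene',['key','tray'],'s2','s2.png')
for s,m in o['key']: print(s,np.argwhere(m).mean(0)[::-1],m.sum())
for s,m in o['tray']: print(s,m.sum())
c,im,o=pickle.load(open('v_t.pkl','rb'))
for s,m in o['tray'][:2]:
  m=m.astype(np.uint8); ct=max(cv2.findContours(m,0,1)[0],key=len); b=cv2.minAreaRect(ct); print('tray t',m.sum(),b, [np.round(atz(c,p,42)) for p in cv2.boxPoints(b)]); print(fit('tray',[(c,m.astype(float))],(420,-350),0,[0]))
go(400,-420,150,0)
cv2.imwrite('pics/crop2.png',cv2.resize(cv2.imread('pics/s2.png')[130:320,40:290],(750,570)))
"
```

```text
clock: 11.7
eef_pos: [644.6, -245.6, 163.0]
orientation: [0.756, 0.655, 0.001, 0.002]
contact_force: [1.0, -0.3, -1.1]
width: 11.8
grip_force: 39.9
0.66 [237.25597874 250.77767936] 1129
0.84 4225
tray t 1052 ((329.6332092285156, 205.93771362304688), (28.823528289794922, 65.29412078857422), 28.07248878479004) [array([ 376., -161.,   42.]), array([ 551., -254.,   42.]), array([ 510., -330.,   42.]), array([ 338., -236.,   42.])]
(array([ 476. , -276.6,   38.2]), np.float64(3.562))
tray t 1742 ((327.1891784667969, 149.8648681640625), (40.442142486572266, 46.68930435180664), 9.462323188781738) [array([ 552., -166.,   42.]), array([ 694., -190.,   42.]), array([ 675., -312.,   42.]), array([ 533., -287.,   42.])]
(array([ 641.6, -224.3,  154.9]), np.float64(1.674))
slide total [-8.32 -8.6   0.35] rot total [-0.   -0.   -0.96] yaw now -8.2 pos [ 642.7 -244.8  158.7] q6 -0.25 t 11.8
```

View pics/crop2.png

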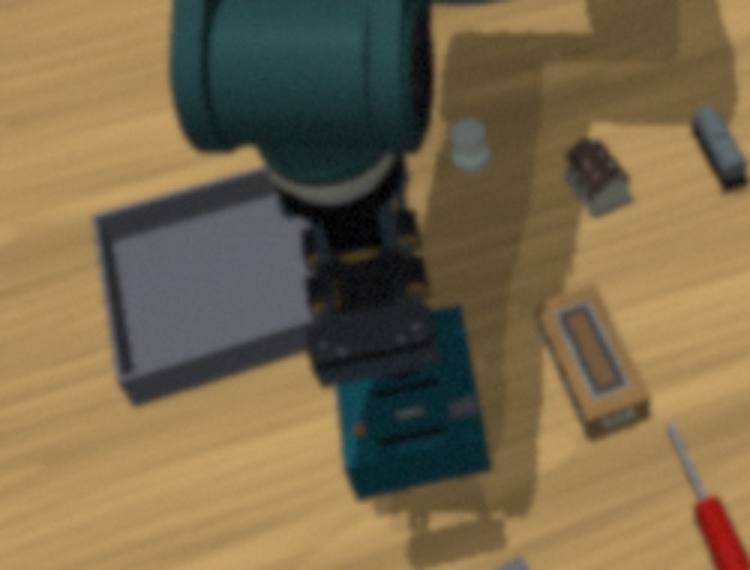

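The key is out; the socket is empty at (410,411) in the crop. I'll refine the tray pose, then carry the key there.

Run:
```python
from h import *
c=pickle.load(open('v_c.pkl','rb'))[0]
print([np.round(atz(c,p,42)) for p in [(45,95),(208,95),(213,240)]])
c=env.calibration('top'); print([np.round(atz(c,p,42)) for p in [(325,183),(400,183),(402,246),(325,246)]])
go(420,-425,150,0)
```

```text
[array([ 331., -240.,   42.]), array([ 523., -240.,   42.]), array([ 522., -425.,   42.])]
[array([ 512., -231.,   42.]), array([ 515., -457.,   42.]), array([ 327., -457.,   42.]), array([ 324., -230.,   42.])]
slide total [-8.41 -7.78  0.35] rot total [-0.   -0.   -0.96] yaw now -8.2 pos [ 642.7 -244.8  158.7] q6 -0.25 t 11.8
```

```bash
python3 -m handwheel '[{"slide":[0,0,0],"rot":[0,0,-0.95]},{"slide":[-0.78,-0.98,0],"rot":[0,0,0]},{"slide":[-0.78,-0.98,0],"rot":[0,0,0]},{"slide":[-0.78,-0.98,0],"rot":[0,0,0]},{"slide":[-0.78,-0.98,0],"rot":[0,0,0]},{"slide":[-0.78,-0.98,0],"rot":[0,0,0]},{"slide":[-0.78,-0.98,0],"rot":[0,0,0]},{"slide":[-0.78,-0.98,0],"rot":[0,0,0]},{"slide":[-0.78,-0.98,0],"rot":[0,0,0]},{"slide":[-0.78,-0.98,0],"rot":[0,0,0]},{"slide":[0,0,0],"rot":[0,0,0]}]'|head -2
python3 -c "
from h import *
go(423,-420,39,0)"
```

```text
clock: 12.95
eef_pos: [419.7, -421.3, 158.0]
slide total [0.05 0.14 4.76] rot total [-0.01 -0.01 -0.02] yaw now -0.2 pos [ 419.7 -421.3  158. ] q6 -0.82 t 12.9
```

```bash
python3 -m handwheel '[{"slide":[0,0,0.8],"rot":[0,0,0]},{"slide":[0,0,0.8],"rot":[0,0,0]},{"slide":[0,0,0.8],"rot":[0,0,0]},{"slide":[0,0,0.8],"rot":[0,0,0]},{"slide":[0,0,0.8],"rot":[0,0,0]},{"slide":[0,0,0.6],"rot":[0,0,0]},{"slide":[0,0,0],"rot":[0,0,0]},{"slide":[0,0,0],"rot":[0,0,0]}]'
python3 -c "
from h import *
go(423,-420,39,0)"
```

```text
clock: 13.75
eef_pos: [422.4, -420.0, 43.9]
orientation: [0.707, 0.707, 0.0, -0.0]
contact_force: [-0.0, 0.4, 0.7]
width: 11.6
grip_force: 39.9
slide total [-0.    0.02  0.2 ] rot total [-0.   -0.   -0.01] yaw now -0.0 pos [ 422.4 -420.    43.9] q6 -0.82 t 13.8
```

```bash
python3 -m handwheel '[{"slide":[0,0,0.12],"rot":[0,0,0]},{"slide":[0,0,0.08],"rot":[0,0,0]},{"slide":[0,0,0],"rot":[0,0,0]}]' | tail -3
python3 -m handwheel '[{"slide":[0,0,0],"rot":[0,0,0]},{"slide":[0,0,0],"rot":[0,0,0]},{"slide":[0,0,0],"rot":[0,0,0]},{"slide":[0,0,-0.5],"rot":[0,0,0]},{"slide":[0,0,-1],"rot":[0,0,0]},{"slide":[0,0,-1],"rot":[0,0,0]},{"slide":[0,0,-1],"rot":[0,0,0]},{"slide":[0,0,-1],"rot":[0,0,0]},{"slide":[0,0,-1],"rot":[0,0,0]},{"slide":[0,0,-1],"rot":[0,0,0]}]' 50 40
python3 -m handwheel '[{"slide":[0.99,0.25,0],"rot":[0,0,0]},{"slide":[0.99,0.25,0],"rot":[0,0,0]},{"slide":[0.99,0.25,0],"rot":[0,0,0]},{"slide":[0.99,0.25,0],"rot":[0,0,0]},{"slide":[0.99,0.25,0],"rot":[0,0,0]},{"slide":[0.99,0.25,0],"rot":[0,0,0]},{"slide":[0.99,0.25,0],"rot":[0,0,0]},{"slide":[0.99,0.25,0],"rot":[0,0,0]},{"slide":[0.99,0.25,0],"rot":[0,0,0]},{"slide":[0.99,0.25,0],"rot":[0,0,0]},{"slide":[0.99,0.25,0],"rot":[0,0,0]},{"slide":[0.99,0.25,0],"rot":[0,0,0]}]' 70
python3 - <<'E'
from h import *
c,im,o=masks('wrist',['house','tanker'],'d','w5.png')
for n,p in [('house',(485,0)),('tanker',(452.6,115.2))]:
    print(n,[(round(s,2),np.round(atz(c,np.argwhere(m).mean(0)[::-1],25))) for s,m in o[n]])
    m=pick(o,n,c,p,tol=70)
    if m is not None: print(fit(n,[(c,m)],p))
c,im,o=masks('scene',['key','tray'],'s3','s3.png')
for s,m in o['key']: print(s,np.argwhere(m).mean(0)[::-1],m.sum())
a=cv2.imread('pics/s3.png')[150:290,50:250]; b=cv2.imread('pics/w5.png')
cv2.imwrite('pics/crop3.png',np.hstack([cv2.resize(a,(400,280)),cv2.resize(b,(373,280))]))
go(485,0,150,97.4)
E
```

```text
contact_force: [0.2, 0.4, 0.2]
width: 11.6
grip_force: 39.9
clock: 15.05
eef_pos: [422.2, -420.1, 203.5]
orientation: [0.707, 0.707, -0.0, 0.0]
contact_force: [0.1, -0.3, -0.1]
width: 50.1
grip_force: 0.0
clock: 16.25
eef_pos: [497.7, -122.2, 202.4]
orientation: [0.707, 0.707, 0.0, 0.0]
contact_force: [-0.6, -0.2, 0.2]
width: 70.1
grip_force: 0.0
house [(0.85, array([442., -10.,  25.]))]
(array([441.8,  -9.2,   7.9]), np.float64(0.037))
tanker [(0.26, array([ 457., -279.,   25.]))]
0.5 [ 90.85520362 220.8959276 ] 221
slide total [ 4.95 -0.51  2.07] rot total [ 0.  -0.   9.6] yaw now -0.1 pos [ 497.5 -123.8  201.9] q6 -0.29 t 16.6
```

View pics/crop3.png

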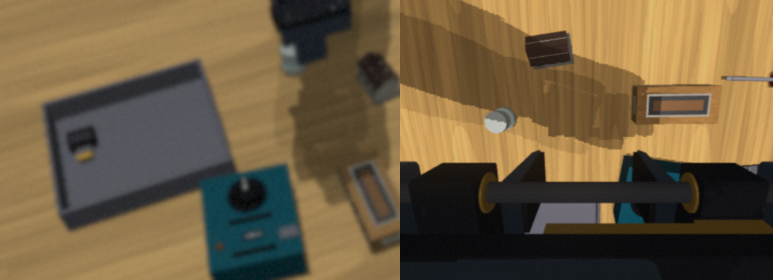

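The key lies in the tray at (85,145) in the crop. The house was knocked and now stands upright at (442,-9), yaw 8°. I'll grasp it across its width.

```bash
python3 -m handwheel '[{"slide":[0.92,-0.45,0],"rot":[0,0,0]},{"slide":[0.92,-0.45,0],"rot":[0,0,0]},{"slide":[0.92,-0.45,0],"rot":[0,0,0]},{"slide":[0.92,-0.45,0],"rot":[0,0,0]},{"slide":[0.92,-0.45,0],"rot":[0,0,0]},{"slide":[0,0,0],"rot":[0,0,0]}]' 70 15 >/dev/null
python3 -m handwheel '[{"slide":[0,0,0.38],"rot":[0,0,0.95]},{"slide":[0,0,0.38],"rot":[0,0,0.95]},{"slide":[0,0,0.38],"rot":[0,0,0.95]},{"slide":[0,0,0.38],"rot":[0,0,0.95]},{"slide":[0,0,0.38],"rot":[0,0,0.95]},{"slide":[0,0,0.38],"rot":[0,0,0.95]},{"slide":[0,0,0.38],"rot":[0,0,0.95]},{"slide":[0,0,0.38],"rot":[0,0,0.95]},{"slide":[0,0,0.38],"rot":[0,0,0.95]},{"slide":[0,0,0.38],"rot":[0,0,0.95]},{"slide":[0,0,0],"rot":[0,0,0]}]' | head -2
python3 - <<'E'
from h import *
c,im,o=masks('top',['house'],'e'); m=pick(o,'house',c,(441.8,-9.2),tol=50)
if m is not None: print(fit('house',[(c,m)],(441.8,-9.2),0,[8]))
go(441.5,-9.2,7,-82.1)
E
```

```text
clock: 18.25
eef_pos: [441.1, -9.1, 105.7]
slide total [-0.01  0.01  3.98] rot total [0.   0.   0.07] yaw now -81.5 pos [441.7  -8.8 106.6] q6 1.35 t 18.4
```

```bash
python3 -m handwheel '[{"slide":[0,0,0.8],"rot":[0,0,0.07]},{"slide":[0,0,0.8],"rot":[0,0,0]},{"slide":[0,0,0.8],"rot":[0,0,0]},{"slide":[0,0,0.8],"rot":[0,0,0]},{"slide":[0,0,0.56],"rot":[0,0,0]},{"slide":[0,0,0.2],"rot":[0,0,0]},{"slide":[0,0,0],"rot":[0,0,0]},{"slide":[0,0,0],"rot":[0,0,0]}]'
python3 -m handwheel '[{"slide":[0,0,0],"rot":[0,0,0]},{"slide":[0,0,0],"rot":[0,0,0]},{"slide":[0,0,0],"rot":[0,0,0]},{"slide":[0,0,0],"rot":[0,0,0]},{"slide":[0,0,0],"rot":[0,0,0]},{"slide":[0,0,0],"rot":[0,0,0]},{"slide":[0,0,0],"rot":[0,0,0]}]' 25 12
```

```text
clock: 19.15
eef_pos: [442.0, -8.3, 8.2]
orientation: [0.998, 0.068, 0.0, 0.0]
contact_force: [-0.8, -0.5, -0.4]
width: 70.2
grip_force: 0.0
clock: 19.85
eef_pos: [441.5, -8.2, 7.5]
orientation: [0.998, 0.067, 0.0, 0.0]
contact_force: [-1.1, 0.7, 5.6]
width: 39.3
grip_force: 12.0
```

```bash
python3 -m handwheel '[{"slide":[0,0,-0.4],"rot":[0,0,0]},{"slide":[0,0,-0.9],"rot":[0,0,0]},{"slide":[0,0,-0.9],"rot":[0,0,0]},{"slide":[0,0,-0.9],"rot":[0,0,0]},{"slide":[0,0,-0.9],"rot":[0,0,0]},{"slide":[0,0,-0.4],"rot":[0,0,0]},{"slide":[0,0,0],"rot":[0,0,0.9]}]' | tail -3
python3 -m handwheel '[{"slide":[-0.06,0.92,0],"rot":[0,0,0]},{"slide":[-0.06,0.92,0],"rot":[0,0,0]},{"slide":[-0.06,0.92,0],"rot":[0,0,0]},{"slide":[-0.06,0.92,0],"rot":[0,0,0]},{"slide":[-0.06,0.92,0],"rot":[0,0,0]},{"slide":[-0.06,0.92,0],"rot":[0,0,0]},{"slide":[-0.06,0.92,0],"rot":[0,0,0]},{"slide":[-0.06,0.92,0],"rot":[0,0,0]},{"slide":[-0.06,0.92,0],"rot":[0,0,0]},{"slide":[-0.06,0.92,0],"rot":[0,0,0]},{"slide":[-0.06,0.92,0],"rot":[0,0,0]},{"slide":[-0.06,0.92,0],"rot":[0,0,0]}]' 
python3 -m handwheel '[{"slide":[0,0,0],"rot":[0,0,0]},{"slide":[0,0,0],"rot":[0,0,0]}]' | tail -2
python3 -c "
from h import *
go(420,-285,13.5,-90)"
```

```text
contact_force: [-0.2, 0.0, -0.9]
width: 38.9
grip_force: 12.0
clock: 21.75
eef_pos: [422.7, -284.9, 117.1]
orientation: [1.0, -0.0, -0.0, -0.0]
contact_force: [-0.2, 0.1, -0.1]
width: 39.2
grip_force: 12.0
width: 39.1
grip_force: 12.0
slide total [-0.11  0.04  4.14] rot total [-0.    0.   -0.01] yaw now -90.1 pos [ 422.8 -284.   117.1] q6 0.94 t 21.9
```

```bash
python3 -m handwheel '[{"slide":[0,0,0.9],"rot":[0,0,0]},{"slide":[0,0,0.9],"rot":[0,0,0]},{"slide":[0,0,0.9],"rot":[0,0,0]},{"slide":[0,0,0.8],"rot":[0,0,0]},{"slide":[0,0,0.4],"rot":[0,0,0]},{"slide":[0,0,0.12],"rot":[0,0,0]},{"slide":[0,0,0.08],"rot":[0,0,0]},{"slide":[0,0,0],"rot":[0,0,0]},{"slide":[0,0,0],"rot":[0,0,0]}]'
```

```text
clock: 22.85
eef_pos: [423.6, -284.4, 15.6]
orientation: [1.0, -0.0, 0.0, 0.0]
contact_force: [0.6, -0.6, -1.4]
width: 38.8
grip_force: 12.0
```

```bash
python3 -m handwheel '[{"slide":[0,0,0.08],"rot":[0,0,0]},{"slide":[0,0,0.04],"rot":[0,0,0]},{"slide":[0,0,0],"rot":[0,0,0]}]' | tail -4
python3 -m handwheel '[{"slide":[0,0,0],"rot":[0,0,0]},{"slide":[0,0,0],"rot":[0,0,0]},{"slide":[0,0,0],"rot":[0,0,0]},{"slide":[0,0,-0.5],"rot":[0,0,0]},{"slide":[0,0,-1],"rot":[0,0,0]},{"slide":[0,0,-1],"rot":[0,0,0]},{"slide":[0,0,-1],"rot":[0,0,0]},{"slide":[0,0,-1],"rot":[0,0,0]},{"slide":[0,0,-1],"rot":[0,0,0]},{"slide":[0,0,-1],"rot":[0,0,0]},{"slide":[0,0,-1],"rot":[0,0,0]}]' 52 15
python3 -m handwheel '[{"slide":[0,-0.98,0],"rot":[0,0,0]},{"slide":[0,-0.98,0],"rot":[0,0,0]},{"slide":[0,-0.98,0],"rot":[0,0,0]},{"slide":[0,-0.98,0],"rot":[0,0,0]},{"slide":[0,-0.98,0],"rot":[0,0,0]},{"slide":[0,-0.98,0],"rot":[0,0,0]},{"slide":[0,-0.98,0],"rot":[0,0,0]},{"slide":[0,-0.98,0],"rot":[0,0,0]},{"slide":[0,-0.98,0],"rot":[0,0,0]},{"slide":[0,-0.98,0],"rot":[0,0,0]},{"slide":[0,-0.98,0],"rot":[0,0,0]},{"slide":[0,-0.98,0],"rot":[0,0,0]}]' 60 | head -2
python3 - <<'E'
from h import *
vs=[]
for cam in ['wrist','scene','top']:
    c,im,o=masks(cam,['tanker'],'f'+cam[0],'f%s.png'%cam[0])
    m=pick(o,'tanker',c,(453,115),tol=60)
    if m is not None: vs.append((c,m)); print(cam,m.sum(),fit('tanker',[(c,m)],(453,115),0,[-3]))
print([np.round(atz(c,np.argwhere(m).mean(0)[::-1],25)) for s,m in o['tanker']])
go(453,115,120,-92.5)
a=cv2.imread('pics/fs.png')[150:290,50:250]; b=cv2.imread('pics/fw.png')
cv2.imwrite('pics/crop4.png',np.hstack([cv2.resize(a,(400,280)),cv2.resize(b,(373,280))]))
E
```

```text
orientation: [1.0, -0.0, 0.0, 0.0]
contact_force: [-1.0, 1.0, 7.5]
width: 39.1
grip_force: 12.0
clock: 24.25
eef_pos: [423.0, -284.0, 201.4]
orientation: [1.0, -0.0, 0.0, 0.0]
contact_force: [0.1, 0.1, -0.2]
width: 52.0
grip_force: 0.0
clock: 25.45
eef_pos: [423.2, 10.8, 200.2]
wrist 2213.0 (array([454.3, 114.7, 177.8]), np.float64(0.054))
scene 277.0 (array([452.4, 115.2, 175.8]), np.float64(0.17))
[]
slide total [ 1.18 -4.23  3.19] rot total [ 0.   -0.    0.28] yaw now -90.1 pos [423.4   9.3 199.8] q6 1.54 t 25.8
```

View pics/crop4.png

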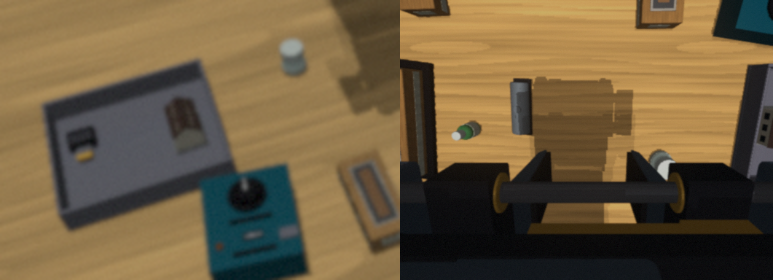

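The house stands upright in the tray at (185,120). The tanker has not moved, at (453.5,115), yaw -2.4°.

```bash
python3 -m handwheel '[{"slide":[0.24,-0.85,0.7],"rot":[0,0,0]},{"slide":[0.24,-0.85,0.7],"rot":[0,0,0]},{"slide":[0.24,-0.85,0.7],"rot":[0,0,0]},{"slide":[0.24,-0.85,0.7],"rot":[0,0,0]},{"slide":[0.24,-0.83,0.7],"rot":[0,0,0]},{"slide":[0,0,0],"rot":[0,0,0.28]},{"slide":[0,0,0],"rot":[0,0,0]}]' | head -2
python3 -c "
from h import *
go(453.6,115,8,-92.4)"
```

```text
clock: 26.45
eef_pos: [453.4, 115.2, 111.5]
slide total [0.01 0.   4.14] rot total [ 0.    0.01 -0.01] yaw now -92.5 pos [453.4 115.2 111.5] q6 1.81 t 26.4
```

```bash
python3 -m handwheel '[{"slide":[0,0,0.9],"rot":[0,0,0]},{"slide":[0,0,0.9],"rot":[0,0,0]},{"slide":[0,0,0.9],"rot":[0,0,0]},{"slide":[0,0,0.8],"rot":[0,0,0]},{"slide":[0,0,0.5],"rot":[0,0,0]},{"slide":[0,0,0.16],"rot":[0,0,0]},{"slide":[0,0,0],"rot":[0,0,0]},{"slide":[0,0,0],"rot":[0,0,0]}]'
python3 -m handwheel '[{"slide":[0,0,0],"rot":[0,0,0]},{"slide":[0,0,0],"rot":[0,0,0]},{"slide":[0,0,0],"rot":[0,0,0]},{"slide":[0,0,0],"rot":[0,0,0]},{"slide":[0,0,0],"rot":[0,0,0]},{"slide":[0,0,0],"rot":[0,0,0]},{"slide":[0,0,0],"rot":[0,0,0]}]' 15 15
```

```text
clock: 27.25
eef_pos: [454.1, 115.5, 8.7]
orientation: [1.0, -0.021, 0.001, -0.0]
contact_force: [-0.1, -0.1, 0.2]
width: 59.9
grip_force: 0.0
clock: 27.95
eef_pos: [453.6, 115.6, 8.0]
orientation: [1.0, -0.021, 0.0, -0.0]
contact_force: [-0.7, -0.7, 4.2]
width: 26.7
grip_force: 15.0
```

```bash
python3 -m handwheel '[{"slide":[0,0,-0.4],"rot":[0,0,0]},{"slide":[0,0,-0.9],"rot":[0,0,0]},{"slide":[0,0,-0.9],"rot":[0,0,0]},{"slide":[0,0,-0.9],"rot":[0,0,0]},{"slide":[0,0,-0.9],"rot":[0,0,0]},{"slide":[0,0,-0.4],"rot":[0,0,-0.28]},{"slide":[0,0,0],"rot":[0,0,0]}]' | tail -2
python3 -m handwheel '[{"slide":[-0.06,0.97,0],"rot":[0,0,0]},{"slide":[-0.06,0.97,0],"rot":[0,0,0]},{"slide":[-0.06,0.97,0],"rot":[0,0,0]},{"slide":[-0.06,0.97,0],"rot":[0,0,0]},{"slide":[-0.06,0.97,0],"rot":[0,0,0]},{"slide":[-0.06,0.97,0],"rot":[0,0,0]},{"slide":[-0.06,0.97,0],"rot":[0,0,0]},{"slide":[-0.06,0.97,0],"rot":[0,0,0]},{"slide":[-0.06,0.97,0],"rot":[0,0,0]},{"slide":[-0.06,0.97,0],"rot":[0,0,0]}]' |tail -2
python3 -m handwheel '[{"slide":[-0.06,0.97,0],"rot":[0,0,0]},{"slide":[-0.06,0.97,0],"rot":[0,0,0]},{"slide":[-0.06,0.97,0],"rot":[0,0,0]},{"slide":[-0.06,0.97,0],"rot":[0,0,0]},{"slide":[-0.06,0.97,0],"rot":[0,0,0]},{"slide":[-0.06,0.97,0],"rot":[0,0,0]},{"slide":[-0.06,0.97,0],"rot":[0,0,0]},{"slide":[-0.06,0.97,0],"rot":[0,0,0]},{"slide":[-0.06,0.97,0],"rot":[0,0,0]},{"slide":[0,0,0],"rot":[0,0,0]},{"slide":[0,0,0],"rot":[0,0,0]}]'
python3 -c "
from h import *
go(421,-347,13.5,-90)
c,im,o=masks('scene',['key','house'],'g')
for n in o:
  for s,m in o[n]: print(n,round(s,2),m.sum(),np.round(atz(c,np.argwhere(m).mean(0)[::-1],15)))"
```

```text
width: 26.9
grip_force: 15.0
width: 26.8
grip_force: 15.0
clock: 30.75
eef_pos: [424.1, -344.9, 117.2]
orientation: [1.0, -0.001, -0.0, -0.0]
contact_force: [0.5, 0.2, -0.6]
width: 26.5
grip_force: 15.0
slide total [-0.12  0.09  4.15] rot total [-0.01  0.01 -0.02] yaw now -90.1 pos [ 424.1 -344.9  117.2] q6 0.85 t 30.8
key 0.69 165 [ 394. -419.   15.]
key 0.16 715 [635. 244.  15.]
house 0.74 425 [ 417. -285.   15.]
```

```bash
python3 -m handwheel '[{"slide":[0,0.08,0.9],"rot":[0,0,0]},{"slide":[0,0,0.9],"rot":[0,0,0]},{"slide":[0,0,0.9],"rot":[0,0,0]},{"slide":[0,0,0.8],"rot":[0,0,0]},{"slide":[0,0,0.4],"rot":[0,0,0]},{"slide":[0,0,0.12],"rot":[0,0,0]},{"slide":[0,0,0.08],"rot":[0,0,0]},{"slide":[0,0,0.06],"rot":[0,0,0]},{"slide":[0,0,0],"rot":[0,0,0]},{"slide":[0,0,0],"rot":[0,0,0]}]'
```

```text
clock: 31.9
eef_pos: [424.9, -347.4, 14.4]
orientation: [1.0, -0.0, 0.0, 0.0]
contact_force: [-0.2, -0.6, -0.8]
width: 27.1
grip_force: 15.0
```

```bash
python3 -m handwheel '[{"slide":[0,0,0.06],"rot":[0,0,0]},{"slide":[0,0,0],"rot":[0,0,0]}]' | tail -4
python3 -m handwheel '[{"slide":[0,0,0],"rot":[0,0,0]},{"slide":[0,0,0],"rot":[0,0,0]},{"slide":[0,0,0],"rot":[0,0,0]},{"slide":[0,0,-0.5],"rot":[0,0,0]},{"slide":[0,0,-1],"rot":[0,0,0]},{"slide":[0,0,-1],"rot":[0,0,0]},{"slide":[0,0,-1],"rot":[0,0,0]},{"slide":[0,0,-1],"rot":[0,0,0]},{"slide":[0,0,-1],"rot":[0,0,0]},{"slide":[0,0,-1],"rot":[0,0,0]},{"slide":[0,0,-1],"rot":[0,0,0]}]' 44 15|tail -3
python3 -m handwheel '[{"slide":[0.49,-0.94,0],"rot":[0,0,0]},{"slide":[0.49,-0.94,0],"rot":[0,0,0]},{"slide":[0.49,-0.94,0],"rot":[0,0,0]},{"slide":[0.49,-0.94,0],"rot":[0,0,0]},{"slide":[0.49,-0.94,0],"rot":[0,0,0]},{"slide":[0.49,-0.94,0],"rot":[0,0,0]},{"slide":[0.49,-0.94,0],"rot":[0,0,0]},{"slide":[0.49,-0.94,0],"rot":[0,0,0]},{"slide":[0.49,-0.94,0],"rot":[0,0,0]},{"slide":[0.49,-0.94,0],"rot":[0,0,0]},{"slide":[0.49,-0.94,0],"rot":[0,0,0]},{"slide":[0,0,0],"rot":[0,0,0]}]' 80 | head -2
python3 - <<'E'
from h import *
vs=[]
for cam in ['wrist','top']:
    c,im,o=masks(cam,['case_m'],'h'+cam[0],'h%s.png'%cam[0])
    m=pick(o,'case_m',c,(630,-88),tol=30)
    if m is not None: vs.append((c,m)); print(cam,m.sum(),fit('case_m',[(c,m)],(630,-88),0,[1]))
c,im,o=masks('scene',['tanker','house','key','case_m'],'hs','hs.png')
for n in o:
  for s,m in o[n]: print(n,round(s,2),m.sum(),np.round(atz(c,np.argwhere(m).mean(0)[::-1],15)))
m=pick(o,'case_m',c,(630,-88),tol=30); print(fit('case_m',[(c,m)],(630,-88),0,[1]))
go(630.5,-88.3,100,-89)
a=cv2.imread('pics/hs.png')[150:290,50:250]; b=cv2.imread('pics/hw.png')
cv2.imwrite('pics/crop5.png',np.hstack([cv2.resize(a,(400,280)),cv2.resize(b,(373,280))]))
E
```

```text
orientation: [1.0, -0.0, 0.0, 0.0]
contact_force: [-1.5, -0.6, 3.8]
width: 26.1
grip_force: 15.0
contact_force: [-0.5, 0.0, -0.1]
width: 43.5
grip_force: 0.0
clock: 34.4
eef_pos: [560.6, -86.7, 200.8]
wrist 6488.0 (array([ 6.314e+02, -8.810e+01,  6.000e-01]), np.float64(0.021))
tanker 0.82 297 [ 419. -349.   15.]
house 0.88 409 [ 417. -285.   15.]
key 0.74 214 [ 395. -418.   15.]
key 0.53 2703 [ 610. -243.   15.]
case_m 0.95 803 [634. 244.  15.]
case_m 0.83 1170 [632. -86.  15.]
(array([630.7, -87.3,   1. ]), np.float64(0.042))
slide total [ 2.84 -0.04  4.  ] rot total [ 0.    0.   -0.13] yaw now -90.1 pos [559.4 -89.2 200. ] q6 1.37 t 34.9
```

View pics/crop5.png

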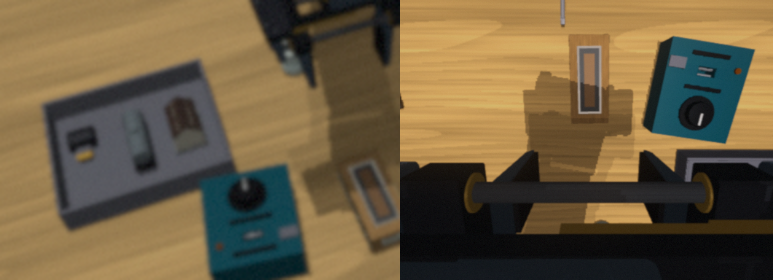

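```bash
python3 -m handwheel '[{"slide":[0.72,-0.02,0.7],"rot":[0,0,-0.1]},{"slide":[0.72,-0.02,0.7],"rot":[0,0,0]},{"slide":[0.72,-0.02,0.7],"rot":[0,0,0]},{"slide":[0.7,0,0.7],"rot":[0,0,0]},{"slide":[0,0,0.7],"rot":[0,0,0]},{"slide":[0,0,0],"rot":[0,0,0]},{"slide":[0,0,0],"rot":[0,0,0]}]' 82 20 | head -2
python3 -c "
from h import *
go(631,-88,5,-89.3)"
```

```text
clock: 35.55
eef_pos: [630.1, -86.6, 112.3]
slide total [0.04 0.06 4.29] rot total [-0.    0.01  0.01] yaw now -89.2 pos [630.1 -86.6 112.3] q6 1.38 t 35.5
```

```bash
python3 -m handwheel '[{"slide":[0,0,0.9],"rot":[0,0,0]},{"slide":[0,0,0.9],"rot":[0,0,0]},{"slide":[0,0,0.9],"rot":[0,0,0]},{"slide":[0,0,0.8],"rot":[0,0,0]},{"slide":[0,0,0.6],"rot":[0,0,0]},{"slide":[0,0,0.16],"rot":[0,0,0]},{"slide":[0,0,0],"rot":[0,0,0]},{"slide":[0,0,0],"rot":[0,0,0]}]'
python3 -m handwheel '[{"slide":[0,0,0],"rot":[0,0,0]},{"slide":[0,0,0],"rot":[0,0,0]},{"slide":[0,0,0],"rot":[0,0,0]},{"slide":[0,0,0],"rot":[0,0,0]},{"slide":[0,0,0],"rot":[0,0,0]},{"slide":[0,0,0],"rot":[0,0,0]},{"slide":[0,0,0],"rot":[0,0,0]}]' 40 20
```

```text
clock: 36.35
eef_pos: [631.7, -86.6, 7.0]
orientation: [1.0, 0.007, 0.001, 0.0]
contact_force: [0.8, -0.3, 0.3]
width: 81.9
grip_force: 0.0
clock: 37.05
eef_pos: [631.3, -86.6, 6.2]
orientation: [1.0, 0.007, 0.0, 0.0]
contact_force: [-1.7, -0.3, 5.9]
width: 56.1
grip_force: 20.0
```

```bash
python3 -m handwheel '[{"slide":[0,0,-0.4],"rot":[0,0,0]},{"slide":[0,0,-0.9],"rot":[0,0,0]},{"slide":[0,0,-1],"rot":[0,0,0]},{"slide":[0,0,-1],"rot":[0,0,0]},{"slide":[0,0,-1],"rot":[0,0,0]},{"slide":[0,0,-1],"rot":[0,0,0]},{"slide":[0,0,-0.6],"rot":[0,0,0]},{"slide":[0,0,0],"rot":[0,0,0]}]' | tail -2
python3 -m handwheel '[{"slide":[-0.73,-0.97,0],"rot":[0,0,0]},{"slide":[-0.73,-0.97,0],"rot":[0,0,0]},{"slide":[-0.73,-0.97,0],"rot":[0,0,0]},{"slide":[-0.73,-0.97,0],"rot":[0,0,0]},{"slide":[-0.73,-0.97,0],"rot":[0,0,0]},{"slide":[-0.73,-0.97,0],"rot":[0,0,0]},{"slide":[-0.73,-0.97,0],"rot":[0,0,0]},{"slide":[-0.73,-0.97,0],"rot":[0,0,0]}]' |tail -2
python3 -m handwheel '[{"slide":[-0.73,-0.97,0],"rot":[0,0,0]},{"slide":[-0.73,-0.97,0],"rot":[0,0,0]},{"slide":[-0.73,-0.97,0],"rot":[0,0,0]},{"slide":[-0.73,-0.97,0],"rot":[0,0,0]},{"slide":[-0.73,-0.97,0],"rot":[0,0,0]},{"slide":[-0.73,-0.97,0],"rot":[0,0,0]},{"slide":[-0.73,-0.97,0],"rot":[0,0,0]},{"slide":[-0.73,-0.97,0],"rot":[0,0,0]},{"slide":[0,0,0],"rot":[0,0,0.92]},{"slide":[0,0,0],"rot":[0,0,0]},{"slide":[0,0,0],"rot":[0,0,0]}]'
python3 - <<'E'
from h import *
c,im,o=masks('wrist',['base_case','case_m'],'i','i.png')
m=pick(o,'base_case',c,(428,312),tol=60)
for n in o: print(n,[(round(s,2),m_.sum(),np.round(np.argwhere(m_).mean(0)[::-1])) for s,m_ in o[n]])
if m is not None: print(fit('base_case',[(c,m)],(428,312),0,[-7]))
go(428,312,150,-97.2)
E
```

```text
width: 55.9
grip_force: 20.0
width: 56.1
grip_force: 20.0
clock: 39.75
eef_pos: [333.3, 296.8, 152.7]
orientation: [0.998, -0.06, -0.0, 0.0]
contact_force: [0.2, -0.2, -1.2]
width: 55.5
grip_force: 20.0
base_case [(0.76, np.int64(12941), array([231.,  66.])), (0.65, np.int64(95), array([202., 299.]))]
case_m [(0.67, np.int64(13010), array([231.,  67.])), (0.65, np.int64(16977), array([259., 205.]))]
(array([487.3, 302.4, 172.7]), np.float64(0.054))
slide total [ 3.67 -1.06  0.12] rot total [0.   0.   0.02] yaw now -97.0 pos [333.7 296.8 153.2] q6 2.37 t 39.9
```

View pics/i.png

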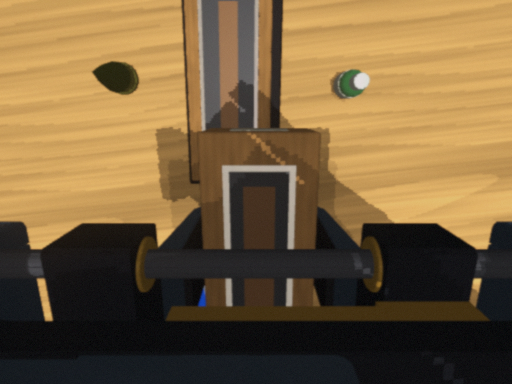

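The held medium case sits at the bottom of the view, and the base is ahead at (232,70), partly hidden by it. The base sides give yaw 172.7° and lateral y≈311 at x=428, which agrees with the static views. Now I'll place it.

```bash
python3 -m handwheel '[{"slide":[0.73,-0.2,0],"rot":[0,0,0.03]},{"slide":[0.73,-0.2,0],"rot":[0,0,0]},{"slide":[0.73,-0.2,0],"rot":[0,0,0]},{"slide":[0.74,-0.2,0],"rot":[0,0,0]},{"slide":[0.74,-0.22,0],"rot":[0,0,0]},{"slide":[0,0,0.8],"rot":[0,0,0]},{"slide":[0,0,0.8],"rot":[0,0,0]},{"slide":[0,0,0.8],"rot":[0,0,0]},{"slide":[0,0,0.8],"rot":[0,0,0]},{"slide":[0,0,0],"rot":[0,0,0]},{"slide":[0,0,0],"rot":[0,0,0]},{"slide":[0,0,0],"rot":[0,0,0]}]'
python3 -c "
from h import *
go(428,311,56,-97.3)"
```

```text
clock: 41.1
eef_pos: [428.7, 311.2, 74.4]
orientation: [0.998, -0.064, 0.001, -0.0]
contact_force: [-0.3, -0.4, -2.4]
width: 56.0
grip_force: 20.0
slide total [-0.03  0.01  0.74] rot total [-0.01 -0.01 -0.01] yaw now -97.3 pos [428.7 311.2  74.4] q6 2.28 t 41.1
```

```bash
python3 -m handwheel '[{"slide":[-0.02,0,0.3],"rot":[0,0,0]},{"slide":[0,0,0.2],"rot":[0,0,0]},{"slide":[0,0,0.12],"rot":[0,0,0]},{"slide":[0,0,0.08],"rot":[0,0,0]},{"slide":[0,0,0.02],"rot":[0,0,0]},{"slide":[0,0,0],"rot":[0,0,0]},{"slide":[0,0,0],"rot":[0,0,0]},{"slide":[0,0,0],"rot":[0,0,0]}]'
```

```text
clock: 41.9
eef_pos: [427.3, 310.9, 55.9]
orientation: [0.998, -0.064, -0.0, 0.0]
contact_force: [-3.3, -4.0, 11.6]
width: 55.6
grip_force: 20.0
```

```bash
python3 -m handwheel '[{"slide":[0,0,0],"rot":[0,0,0]},{"slide":[0,0,0],"rot":[0,0,0]},{"slide":[0,0,0],"rot":[0,0,0]},{"slide":[0,0,-0.5],"rot":[0,0,0]},{"slide":[0,0,-1],"rot":[0,0,0]},{"slide":[0,0,-1],"rot":[0,0,0]},{"slide":[-1,0,-1],"rot":[0,0,0]},{"slide":[-1,0.2,-1],"rot":[0,0,0]},{"slide":[-1,0.2,-1],"rot":[0,0,0]},{"slide":[-0.6,0.2,-0.8],"rot":[0,0,0]},{"slide":[0,0,0],"rot":[0,0,0]},{"slide":[0,0,0],"rot":[0,0,0]}]' 80 20
cat >> h.py <<'E'
SH['stack1']=[box(195,92,0,10),box(170,70,10,50),box(124,56,50,86)]
E
python3 - <<'E'
from h import *
c,im,o=masks('wrist',['base_case','case_m'],'j','j.png')
for n in o: print(n,[(round(s,2),m_.sum(),np.round(np.argwhere(m_).mean(0)[::-1])) for s,m_ in o[n]])
for s,m in o['base_case']:
    if m.sum()>3000: print('b',fit('base_case',[(c,m.astype(float))],(428,312),0,[-7]),fit('stack1',[(c,m.astype(float))],(428,312),0,[-7]))
for s,m in o['case_m']:
    if m.sum()>3000: print('m',fit('case_m',[(c,m.astype(float))],(428,312),50,[-7]))
E
```

```text
clock: 43.1
eef_pos: [336.5, 307.9, 213.5]
orientation: [0.998, -0.064, 0.001, -0.001]
contact_force: [0.3, 0.2, -0.5]
width: 79.9
grip_force: 0.0
base_case [(0.56, np.int64(5265), array([252.,  87.]))]
case_m [(0.83, np.int64(8793), array([243.,  84.]))]
b (array([430.4, 309.8, 172.3]), np.float64(1.683)) (array([430.4, 309.8, 172.3]), np.float64(1.683))
m (array([427.2, 310.3, 172.6]), np.float64(0.021))
```

View pics/j.png

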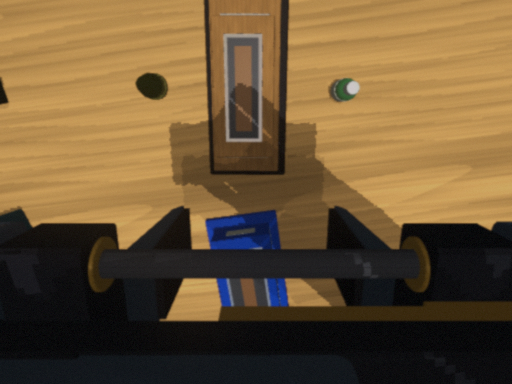

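```bash
cat > edge.py <<'E'
from h import *
SH['stand']=[box(195,92,0,10)]
def efit(im,c,p0,rows):
    g=cv2.GaussianBlur(im.min(2).astype(np.float32),(0,0),.7)
    ok=np.zeros(g.shape,bool); ok[rows[0]:rows[1]]=1
    k=np.ones((5,5),np.uint8)
    def cost(p):
        m=(render(c,'stand',p)*255).astype(np.float32)
        e=m/255; o=np.clip(cv2.dilate(e,k)-e,0,1)*ok; i=np.clip(e-cv2.erode(e,k),0,1)*ok
        return (g*i).sum()/i.sum()-(g*o).sum()/o.sum()
    a0=np.array([p0[0],p0[1],np.radians(p0[2])])
    o=minimize(cost,a0,method='Nelder-Mead',options=dict(initial_simplex=a0+np.array([[-2,-2,-.01],[4,0,0],[0,4,0],[0,0,.04]]),xatol=.05,fatol=1e-3,maxiter=200))
    return np.round([o.x[0],o.x[1],np.degrees(o.x[2])],1),round(o.fun,1)
E
python3 - <<'E'
from edge import *
for t in 'j':
    c,im,o=pickle.load(open('v_j.pkl','rb')); print('j',efit(im,c,(428,311.5,-7.3),(3,205)),efit(im,c,(430,309,-7.3),(3,205)))
c,im,o=pickle.load(open('v_t.pkl','rb')); print('t',efit(im,c,(428,311.5,-7.3),(0,384)))
c,im,o=pickle.load(open('v_s.pkl','rb')); print('s',efit(im,c,(428,311.5,-7.3),(0,384)))
c=env.calibration('wrist')
im=cv2.cvtColor(cv2.imread('pics/w1.png'),4)
cp={'vfov':63.45823813898028,'cx':258.7082005230427,'cy':190.54391979028347,'xyz':np.array([438.21413638,437.84683407,424.88872118]),'attitude':np.array([-1.27509926e-01,-2.66903774e-04,-1.94116880e-03,9.91835359e-01])}
print('w1',efit(im,cp,(428,311.5,-7.3),(150,245)))
for k in 'ts':
    c,im,o=masks({'t':'top','s':'scene'}[k],['case_m','base_case'],'k'+k)
    for n,z in (('case_m',50),('base_case',0)):
        m=pick(o,n,c,(428,311),70 if z else 30,40); print(k,n,m is not None and (m.sum(),fit(n,[(c,m)],(428,311),z,[-7]), fit('stack1',[(c,m)],(428,311),0,[-7])))
go(634,242,200,-88)
E
```

```text
j (array([430.2, 309.6,  -7.5]), np.float64(-24.8)) (array([430.3, 309.6,  -7.6]), np.float64(-24.8))
t (array([429.3, 311.6,  -7.6]), np.float64(-30.2))
s (array([426.5, 312.1,  -6.5]), np.float64(-25.9))
w1 (array([429.9, 308.7,  -7.3]), np.float64(-14.6))
t case_m (np.float64(946.0), (array([425.9, 312.2, 172.8]), np.float64(0.055)), (array([446.1, 315.2, 159.7]), np.float64(1.174)))
t base_case (np.float64(810.0), (array([430.1, 308.1, 174.6]), np.float64(1.475)), (array([440.4, 277.5,  16.9]), np.float64(1.502)))
s case_m (np.float64(836.0), (array([427., 310., 171.]), np.float64(0.063)), (array([358.2, 359.7, 151.9]), np.float64(0.873)))
s base_case False
slide total [12.15  1.07  0.5 ] rot total [ 0.    0.   -1.09] yaw now -97.4 pos [336.2 307.5 212.5] q6 2.39 t 43.5
```

The medium case lies flat and in line, within about 2-3 mm of the base centre. Next is the small case.

```bash
python3 -m handwheel '[{"slide":[0,0,0],"rot":[0,0,-0.55]},{"slide":[0,0,0],"rot":[0,0,-0.54]},{"slide":[0.98,0.35,0],"rot":[0,0,0]},{"slide":[0.98,0.35,0],"rot":[0,0,0]},{"slide":[0.98,0.35,0],"rot":[0,0,0]},{"slide":[0.98,0.35,0],"rot":[0,0,0]},{"slide":[0.98,0.35,0],"rot":[0,0,0]},{"slide":[0.98,0.35,0],"rot":[0,0,0]},{"slide":[0.98,0.35,0],"rot":[0,0,0]},{"slide":[0.98,0.35,0],"rot":[0,0,0]},{"slide":[0.98,0.35,0],"rot":[0,0,0]},{"slide":[0,0,0],"rot":[0,0,0]}]' 80 20 | head -2
python3 - <<'E'
from h import *
c,im,o=masks('wrist',['case_s'],'l','l.png')
m=pick(o,'case_s',c,(634,242),tol=30); print(m is not None and (m.sum(),fit('case_s',[(c,m)],(634,242),0,[2])))
go(634,242,100,-88)
E
```

```text
clock: 44.75
eef_pos: [561.6, 235.9, 212.7]
(np.float64(4076.0), (array([635.6, 241.3,   2.7]), np.float64(0.031)))
slide total [ 3.   -0.12  4.5 ] rot total [ 0.    0.01 -0.  ] yaw now -88.0 pos [559.2 236.5 212.4] q6 1.9 t 44.9
```

```bash
python3 -m handwheel '[{"slide":[0.76,-0.02,0.8],"rot":[0,0,-0.07]},{"slide":[0.76,-0.02,0.8],"rot":[0,0,0]},{"slide":[0.76,-0.02,0.8],"rot":[0,0,0]},{"slide":[0.76,-0.04,0.8],"rot":[0,0,0]},{"slide":[0,0,0.8],"rot":[0,0,0]},{"slide":[0,0,0],"rot":[0,0,0]},{"slide":[0,0,0],"rot":[0,0,0]}]' 74 20 | head -2
python3 -c "
from h import *
go(634.9,241.6,6,-87.5)"
```

```text
clock: 45.55
eef_pos: [634.2, 242.7, 113.1]
slide total [0.03 0.05 4.28] rot total [0.   0.01 0.02] yaw now -87.3 pos [634.2 242.7 113.1] q6 1.86 t 45.5
```

```bash
python3 -m handwheel '[{"slide":[0,0,0.9],"rot":[0,0,0]},{"slide":[0,0,0.9],"rot":[0,0,0]},{"slide":[0,0,0.9],"rot":[0,0,0]},{"slide":[0,0,0.8],"rot":[0,0,0]},{"slide":[0,0,0.5],"rot":[0,0,0]},{"slide":[0,0,0.2],"rot":[0,0,0]},{"slide":[0,0,0],"rot":[0,0,0]},{"slide":[0,0,0],"rot":[0,0,0]}]'
python3 -m handwheel '[{"slide":[0,0,0],"rot":[0,0,0]},{"slide":[0,0,0],"rot":[0,0,0]},{"slide":[0,0,0],"rot":[0,0,0]},{"slide":[0,0,0],"rot":[0,0,0]},{"slide":[0,0,0],"rot":[0,0,0]},{"slide":[0,0,0],"rot":[0,0,0]},{"slide":[0,0,0],"rot":[0,0,0]}]' 35 20
```

```text
clock: 46.35
eef_pos: [635.6, 242.7, 8.8]
orientation: [1.0, 0.023, 0.0, -0.0]
contact_force: [0.2, -0.6, -0.7]
width: 73.8
grip_force: 0.0
clock: 47.05
eef_pos: [635.3, 242.5, 8.3]
orientation: [1.0, 0.023, 0.0, -0.0]
contact_force: [-1.0, -2.0, 5.0]
width: 48.2
grip_force: 20.0
```

```bash
python3 -m handwheel '[{"slide":[0,0,-0.4],"rot":[0,0,0]},{"slide":[0,0,-0.9],"rot":[0,0,0]},{"slide":[0,0,-1],"rot":[0,0,0]},{"slide":[0,0,-1],"rot":[0,0,0]},{"slide":[0,0,-1],"rot":[0,0,0]},{"slide":[0,0,-1],"rot":[0,0,0]},{"slide":[0,0,-1],"rot":[0,0,0]},{"slide":[0,0,-0.3],"rot":[0,0,0.58]},{"slide":[0,0,0],"rot":[0,0,0.58]},{"slide":[0,0,0],"rot":[0,0,0]}]' | tail -2
python3 -m handwheel '[{"slide":[-0.95,-0.18,0],"rot":[0,0,0]},{"slide":[-0.95,-0.18,0],"rot":[0,0,0]},{"slide":[-0.95,-0.18,0],"rot":[0,0,0]},{"slide":[-0.95,-0.18,0],"rot":[0,0,0]},{"slide":[-0.95,-0.18,0],"rot":[0,0,0]},{"slide":[-0.95,-0.18,0],"rot":[0,0,0]},{"slide":[-0.95,-0.18,0],"rot":[0,0,0]},{"slide":[-0.95,-0.18,0],"rot":[0,0,0]},{"slide":[-0.95,-0.2,0],"rot":[0,0,0]},{"slide":[0,0,0],"rot":[0,0,0]},{"slide":[0,0,0],"rot":[0,0,0]},{"slide":[0,0,0],"rot":[0,0,0]}]'
python3 -c "
from h import *
go(428.6,311,96,-97.3)"
```

```text
width: 48.0
grip_force: 20.0
clock: 49.25
eef_pos: [428.9, 310.4, 173.0]
orientation: [0.998, -0.064, 0.0, -0.0]
contact_force: [-0.4, -1.0, -1.0]
width: 48.4
grip_force: 20.0
slide total [-0.02 -0.02  3.08] rot total [-0. -0.  0.] yaw now -97.3 pos [428.9 310.4 173. ] q6 2.28 t 49.2
```

```bash
python3 -m handwheel '[{"slide":[0,-0.02,0.8],"rot":[0,0,0]},{"slide":[0,0,0.8],"rot":[0,0,0]},{"slide":[0,0,0.7],"rot":[0,0,0]},{"slide":[0,0,0.4],"rot":[0,0,0]},{"slide":[0,0,0.2],"rot":[0,0,0]},{"slide":[0,0,0.12],"rot":[0,0,0]},{"slide":[0,0,0.06],"rot":[0,0,0]},{"slide":[0,0,0],"rot":[0,0,0]},{"slide":[0,0,0],"rot":[0,0,0]},{"slide":[0,0,0],"rot":[0,0,0]}]'
```

```text
clock: 50.25
eef_pos: [428.6, 311.1, 96.3]
orientation: [0.998, -0.064, 0.0, -0.0]
contact_force: [0.8, 0.4, -1.1]
width: 47.9
grip_force: 20.0
```

```bash
python3 -m handwheel '[{"slide":[0,0,0.06],"rot":[0,0,0]},{"slide":[0,0,0.04],"rot":[0,0,0]},{"slide":[0,0,0],"rot":[0,0,0]}]' | tail -4
python3 -m handwheel '[{"slide":[0,0,0],"rot":[0,0,0]},{"slide":[0,0,0],"rot":[0,0,0]},{"slide":[0,0,0],"rot":[0,0,0]},{"slide":[0,0,-0.5],"rot":[0,0,0]},{"slide":[0,0,-1],"rot":[0,0,0]},{"slide":[0,0,-1],"rot":[0,0,0]},{"slide":[-1,0,-1],"rot":[0,0,0]},{"slide":[-1,0.2,-1],"rot":[0,0,0]},{"slide":[-1,0.2,-1],"rot":[0,0,0]},{"slide":[-0.6,0.2,-0.8],"rot":[0,0,0]},{"slide":[0,0,0],"rot":[0,0,0]},{"slide":[0,0,0],"rot":[0,0,0]}]' 72 20
python3 - <<'E'
from edge import *
for cam in ['wrist','scene','top']:
    c,im,o=masks(cam,['case_s','tanker','house','key'],'n'+cam[0],'n%s.png'%cam[0])
    for s,m in o['case_s']:
        u=np.argwhere(m).mean(0)[::-1]; print(cam,round(s,2),m.sum(),np.round(atz(c,u,100)[:2]))
        if m.sum()>200 and np.hypot(*(atz(c,u,100)[:2]-[428,311]))<30: print('S',fit('case_s',[(c,m.astype(float))],(428,311),86,[-7]),'M',fit('case_m',[(c,m.astype(float))],(428,311),50,[-7]))
    if cam=='scene':
        for n in ['tanker','house','key']: print(n,[(round(s,2),np.round(atz(c,np.argwhere(m).mean(0)[::-1],20)[:2])) for s,m in o[n][:2]])
    if cam!='scene': print('base',efit(im,c,(429,311,-7.4),(3,205) if cam=='wrist' else (0,384)))
cv2.imwrite('pics/crop6.png',np.hstack([cv2.imread('pics/nw.png')[:,:][:,100:400],cv2.imread('pics/ns.png')[:,:500]]))
E
```

```text
orientation: [0.998, -0.064, -0.0, 0.0]
contact_force: [-5.4, -2.9, 12.0]
width: 47.7
grip_force: 20.0
clock: 51.75
eef_pos: [337.5, 307.8, 251.5]
orientation: [0.998, -0.064, 0.001, -0.001]
contact_force: [1.1, -0.1, 0.0]
width: 72.1
grip_force: 0.0
wrist 0.94 5764 [433. 311.]
S (array([428.3, 310.5, 172.5]), np.float64(0.023)) M (array([423.6, 312.6, 172.6]), np.float64(0.178))
wrist 0.85 810 [407. 306.]
S (array([373.5, 307.4,  62.8]), np.float64(6.124)) M (array([427.2, 310.4, 173.2]), np.float64(7.46))
wrist 0.62 545 [441. 390.]
base (array([429.8, 309.5,  -7.4]), np.float64(-23.9))
scene 0.8 658 [425. 314.]
S (array([427.8, 310.7, 172.4]), np.float64(0.046)) M (array([385.9, 339.1, 166.9]), np.float64(0.242))
scene 0.73 409 [477. 275.]
tanker [(0.53, array([ 422., -348.])), (0.27, array([ 400., -418.]))]
house [(0.83, array([ 422., -285.])), (0.65, array([ 614., -243.]))]
key [(0.57, array([ 398., -419.]))]
top 0.89 407 [420. 291.]
S (array([441. , 280.4,  20.5]), np.float64(1.54)) M (array([425.1, 309.7, 171.5]), np.float64(1.494))
top 0.65 708 [426. 315.]
S (array([426.8, 312.8, 172.7]), np.float64(0.063)) M (array([437.6, 321.3, 170. ]), np.float64(0.405))
top 0.24 60 [413. 189.]
base (array([429.2, 310.7,  -7.7]), np.float64(-16.7))
```

View pics/crop6.png

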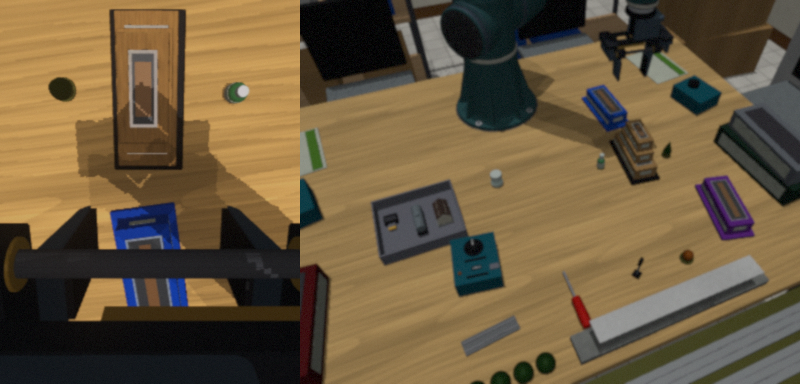

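The stack stands centred on the base at (635,148) in the scene half. The key, tanker and house are in the tray at (392,222), (420,217) and (442,208), and the bystanders have not moved. I'm handing in.

```bash
python3 -c "
from rig import env
print(env.hand_in())"
```

```text
the job is handed in; nothing more can be done
None
```

I handed the job in at about 52 s on the robot's clock: the key was pulled first and is in the tray, the house and tank wagon stand upright beside it, and the medium then small case are stacked within about 3 mm of the base's centre. The railcar and large case were absent.

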